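# Meter two grinding balls from a tipping cup into a latched catch bay

## Robot

A 6-joint arm with a two-finger parallel gripper is mounted at the origin on a cart in front of the work surface, level with it; the furniture and walls round the work are solid. World frame = base frame: x ahead of the robot, y to its left, z up, the work surface at z = 0. Lengths are in m, angles in degrees, forces in N, time in s.
With the tool pointing down it reaches from about 0.4 to 0.825 m from the base axis. Payload 7 kg.
Tool frame: the origin (TCP) lies on the centre line of the jaws, within the pads' length; the fingertips stand 11 mm ahead of it and the grasp point (between the pads) lies 8 mm behind it; z points along the fingers, y is the line along which they close (so a half turn about z gives the same grasp; the last joint's range is limited). The gripper opens to 88 mm and grips with 3 to 60 N. Pads are 19 mm wide; open, the fingers measure 130 mm over their backs; the gripper's body (78 mm by 193 mm) begins 47 mm behind the grasp point.
Start: joints at [-51.045, 20.546, 0.682, 0, -70.136, -16.507], TCP at [0.258, -0.624, 0.238] pointing down, gripper open.
Joint ranges: [-176.03, 176.03], [-82.01, 121.73], [-58.28, 71.71], [-173.87, 95.51], [-174.79, -0.11], [-173.66, 173.66]. Speed limits (degrees/s): [136.94, 136.94, 172.46, 180, 180, 180].

## Interface

Orientations are given as [roll, pitch, yaw] about the fixed x, y, z axes, in that order (R = Rz(yaw) Ry(pitch) Rx(roll)).
In Python, from plant import r, capture, camera_model, job gives the robot as it stands.
- The arm moves only by the tool drive_tool, never from a script. Its argument "increments" is a list that holds one entry, the list of rows, each a list of 5 numbers: the gripper's target within -1 to 1 (fully open at 1, half-way at 0, shut at -1), then the shift along the tool's x, y, z scaled (see below), then the turn about the tool's z scaled (see below). In form: [[[gripper, tx, ty, tz, roll], ...]]. A call has 1 to 5 rows; each row is the pose to reach, as a shift and turn from the pose commanded when the call began, along the tool's axes at that moment, turning the shorter way round; what a row does not reach only later rows make up. The controller multiplies each number of a shift by 120 mm and each number of a turn by 360 degrees. A row lasts 1/8 s, in which the tool goes at most 62.5 mm and 10.7 degrees, less where a joint would pass 70% of its speed; a pose out of reach is approached as far as the arm can. A call with a number of a shift or a turn outside -1 to 1 is refused whole. A call with a gripper value outside its range is refused whole. The fingers move at their own pace and stop on an object; "squeeze" is the grip in N (left out, the last holds). Time passes only in rows, so rows that repeat a pose let the fingers close. It gives the time, the measured TCP pose, the force, the opening and the grip force at its end, in the units of the state.
- r.get_state(): the state, without advancing time (a new reading comes with each control period).
- capture(name): name is "scene" or "top"; returns the picture (480x640x3 uint8, red, green, blue); there is no depth.
- camera_model(name): a dict with "camera_matrix" (3x3 intrinsics, pixels), "rvec" (rotation vector, rad) and "tvec" (3), from world to camera coordinates, as OpenCV has them. Camera axes: x right, y down, z forward; pixel columns grow to the right and rows downward; lengths in m; the calibration is good to about 2 mm. A picture is of the moment at which its call begins. camera_model takes no time and is no camera call.
- job.close_job(): hands the job in; it is judged then, once.
The state is a dict: "time_s": time; "joints": joint angles; "qd": joint speeds; "joint_torque": joint torques, N m; "tcp_pos": TCP position; "eef_rot": TCP orientation; "contact_force": force on the tool from outside, world axes, zero at the start; "moment": the same for the moment, N m; "gripper_width": finger opening in m; "gripper_force": force on a finger pad.
Only numpy, scipy, OpenCV 4.12 (cv2) and the standard library are available. Lean on these libraries where they do the work, as an engineer would, in place of code of your own. Each camera call takes 0.05 s, during which the arm holds its last target. There are 200 camera calls.

## Task

Push the orange gate of the white catch bay shut until its sprung latch tongue snaps in. Then push the red-knobbed crank to tip the ball cup slowly, only until the first steel ball shifts and rolls into the bay, hold the cup still at that angle for a second, tip on gently until just one more ball follows, and hold still for a second again. With two balls in the bay and the other two still in the cup, let the cup go back down onto its rest, and leave the gate latched and the bottle, tape roll and petri dish where they are.

Things in the scene. Friction and masses are not known exactly. Their poses are not given: they have to be found in the camera images.
- station: dosing station fixed to the worktop, grey base 130 x 250 x 8 mm. Origin on the worktop below the cup's axle; +x to its back (away from the robot), +y to the cup's rear end (left), z up. Offsets elsewhere are in this frame, mm. Axle along x at z = 88, between grey cheeks (x = -34..-24 and 24..34, up to z = 104). Crank in front of them at x = -64. Catch bay at y = -112..-8, x = -48..50
- bay_in (a point): centre of the inner floor of the white open-topped catch bay at (0, -60, 17): inside 92 (x) by 96 (y); its left wall rises to z = 54, right and back walls to z = 70; the open front is closed by the gate
- gate (a joint): opening of the orange gate, rad: 0 = shut on its stop, starts open at 0.6 to 1.0 (at most 1.4); upright hinge at its left (+y) end, swings out towards the robot; light friction, stays where left. Shut, it lies along -y from the hinge; panel 5 mm thick, 92 mm long, z = 17..59
- gate_hinge (a point): point on the gate's hinge axis at (-50, -6, 38)
- gate_edge (a point): free (latch) edge of the gate, 92 mm from the hinge, half-way up (z = 38)
- tongue (a joint): how far the brass sprung tongue is pressed into its dark steel case at the bay's right front corner, m: 0 = fully out (free, or snapped in before the shut gate); about 0.006 while the gate's edge rides over its slope, at gate angles of about 0.17 to 0.02, taking about 4 N at the edge. Case at x = -69..-51, y = -126..-112, up to z = 58; tongue reaches 15 mm to +y of it at z = 26..50
- cup (a joint): tilt of the aluminium ball cup about its axle, rad: 0 = at rest, leaning back 0.10, spout up; grows as the spout (-y end, right) goes down; at most 1.5. Spring and damper return it to 0 in about 2 s when let go. Blue lands of rising height part the balls, on a strip that is set a little higher or lower each time: ball 1 rolls off somewhere in 0.55 to 0.85, ball 2 0.15 to 0.28 later, ball 3 0.2 to 0.3 after that
- cup_axis (a point): point on the cup's axle at (0, 0, 88), in the middle of the cup's width; turns with the cup. The cup is an open trough 124 mm long (from 18 mm on the spout side to 105 mm on the rear side of the axle), 33 mm wide with 20 mm walls
- crank_knob (a point): centre of the red ball knob (22 mm across) at the end of the crank, 105 mm from the axle; the crank is a straight steel rod 10 mm thick, in the upright plane x = -64. At cup = 0 it leans 0.55 rad from upright towards +y; its lean is 0.55 minus the cup value, so pushing it towards -y tips the cup; holding it takes about 2 to 5 N
- ball_1_center (a point): centre of the first bright steel grinding ball, counted from the spout end of the cup; 25 mm across, 64 g, loose; the balls lie in single file about 27 mm apart
- ball_2_center (a point): centre of the second bright steel grinding ball, counted from the spout end of the cup; 25 mm across, 64 g, loose; the balls lie in single file about 27 mm apart
- ball_3_center (a point): centre of the third bright steel grinding ball, counted from the spout end of the cup; 25 mm across, 64 g, loose; the balls lie in single file about 27 mm apart
- ball_4_center (a point): centre of the fourth (rearmost) bright steel grinding ball, counted from the spout end of the cup; 25 mm across, 64 g, loose; the balls lie in single file about 27 mm apart
- spare_bottle_mid (a point): middle of a loose white sample bottle 48 x 48 x 112 mm, upright: leave alone
- tape_roll_mid (a point): middle of a loose roll of tape 68 mm across, 19 mm high, lying flat: leave alone
- petri_dish_mid (a point): middle of a loose glass petri dish 70 mm across, 16 mm high: leave alone

How it is judged (in metres and radians):
On the way, in this order (a step that is already met when the one before it is completed fails the run):
1. the gate is shut and the latch tongue has snapped out in front of it (value of joint gate below 0.04 rad and value of joint tongue below 0.002 m), for 0.2 s.
2. the first ball is in the bay, the second still in the cup, and the cup is held tipped and still for half a second (x of ball_1_center in the frame of bay_in between -0.05 and 0.05 m and y of ball_1_center in the frame of bay_in between -0.05 and 0.05 m and z of ball_1_center in the frame of bay_in between 0 and 0.035 m and y of ball_2_center in the frame of cup_axis above 0.02 m and distance between ball_2_center and cup_axis below 0.115 m and value of joint cup above 0.3 rad and velocity of joint cup between -0.08 and 0.08 rad/s), for 0.5 s.
3. the second ball is in the bay, the third still in the cup, and the cup is held tipped and still for half a second (x of ball_2_center in the frame of bay_in between -0.05 and 0.05 m and y of ball_2_center in the frame of bay_in between -0.05 and 0.05 m and z of ball_2_center in the frame of bay_in between 0 and 0.035 m and y of ball_3_center in the frame of cup_axis above 0.045 m and distance between ball_3_center and cup_axis below 0.115 m and value of joint cup above 0.3 rad and velocity of joint cup between -0.08 and 0.08 rad/s), for 0.5 s.
At the end, for the whole second after the job is handed in: gate shut (below 0.04 rad) with the tongue out (below 2 mm); balls 1 and 2 inside the catch bay, on its floor (centre less than 35 mm above the floor point); balls 3 and 4 in their places in the cup; cup back at rest (below 0.06 rad); all balls at rest (below 0.05 m/s) (all of step 1 and x of ball_1_center in the frame of bay_in between -0.05 and 0.05 m and y of ball_1_center in the frame of bay_in between -0.05 and 0.05 m and z of ball_1_center in the frame of bay_in between 0 and 0.035 m and x of ball_2_center in the frame of bay_in between -0.05 and 0.05 m and y of ball_2_center in the frame of bay_in between -0.05 and 0.05 m and z of ball_2_center in the frame of bay_in between 0 and 0.035 m and y of ball_3_center in the frame of cup_axis above 0.045 m and distance between each of ball_3_center, ball_4_center and cup_axis below 0.115 m and y of ball_4_center in the frame of cup_axis above 0.07 m and value of joint cup below 0.06 rad and linear speed of each of ball_1, ball_2, ball_3, ball_4 below 0.05 m/s); the robot touches nothing.
It fails at once if the spare bottle is moved by more than 15 mm (distance of spare_bottle_mid from where it was at the start of the episode above 0.015 m).
It fails at once if the tape roll is moved by more than 15 mm (distance of tape_roll_mid from where it was at the start of the episode above 0.015 m).
It fails at once if the petri dish is moved by more than 15 mm (distance of petri_dish_mid from where it was at the start of the episode above 0.015 m).
It fails at once if ball 3 leaves its place in the cup (not (y of ball_3_center in the frame of cup_axis above 0.045 m and distance between ball_3_center and cup_axis below 0.115 m)).
It fails at once if ball 4 leaves its place in the cup (not (y of ball_4_center in the frame of cup_axis above 0.07 m and distance between ball_4_center and cup_axis below 0.115 m)).
It also fails if it takes over 72 s, if anything falls off the work surface, if the arm or the gripper's body presses on something with over 40 N, if the wrist force passes 120 N, or if a joint passes its speed limit or range.

## Working session

There is one attempt and no reset: what is moved stays moved. The work goes in short steps, Python scripts to look and compute and a tool call to move; the robot and the scene stay as the last step left them, time stands still between calls to the robot, and variables do not carry over. Pictures are saved under pics/ and viewed, at most 10 in all, crops included, and the job is handed in when it is done.

Besides the shell and the picture viewer there is one more tool, called after "Emit:" as a command line: name --argument value ..., lists and objects as JSON in quotes. drive_tool: Moves the arm, as the interface text tells. Its arguments: {"type":"object","properties":{"increments":{"type":"array"},"squeeze":{"type":"number"}},"required":["increments"]}

```bash
mkdir -p pics; ls
python3 - <<'E'
from plant import r,capture,camera_model,job
import cv2
s=r.get_state();print(s)
for n in("scene","top"):
    cv2.imwrite(f"pics/{n}0.png",capture(n)[:,:,::-1]);print(n,camera_model(n))
E
```

```text
pics
{'time_s': 0.0, 'joints': array([-5.10455551e+01,  2.05907834e+01,  6.33530827e-01, -2.19357872e-02,
       -7.01357900e+01, -1.65052929e+01]), 'qd': array([-0.00432193, -0.06708651,  0.12890457, -0.03062848, -0.04663965,
       -0.04364891]), 'joint_torque': array([-1.32376204e-03, -5.82716453e+01,  2.93060696e+01,  6.99703708e+00,
        6.89007895e-03, -1.94962754e-04]), 'tcp_pos': array([ 0.25754206, -0.62341811,  0.23662248]), 'eef_rot': array([ 1.79904932e+02, -6.66525521e-03, -1.57558313e+02]), 'contact_force': array([0.51577632, 0.61689371, 0.40081358]), 'moment': array([-0.04699488,  0.03163481,  0.01475735]), 'gripper_force': 0.0, 'gripper_width': 0.08732699752839626}
scene {'camera_matrix': array([[447.26932155,   0.        , 315.30463811],
       [  0.        , 447.26932155, 232.39694901],
       [  0.        ,   0.        ,   1.        ]]), 'rvec': array([ 1.10304603, -2.33566746,  1.06691487]), 'tvec': array([0.27232039, 0.3808289 , 0.76665415])}
top {'camera_matrix': array([[537.59715742,   0.        , 320.5189063 ],
       [  0.        , 537.59715742, 240.18524826],
       [  0.        ,   0.        ,   1.        ]]), 'rvec': array([ 2.17089464, -2.11829587,  0.19806246]), 'tvec': array([-0.10878309,  0.52872024,  1.02565157])}
```

View pics/scene0.png

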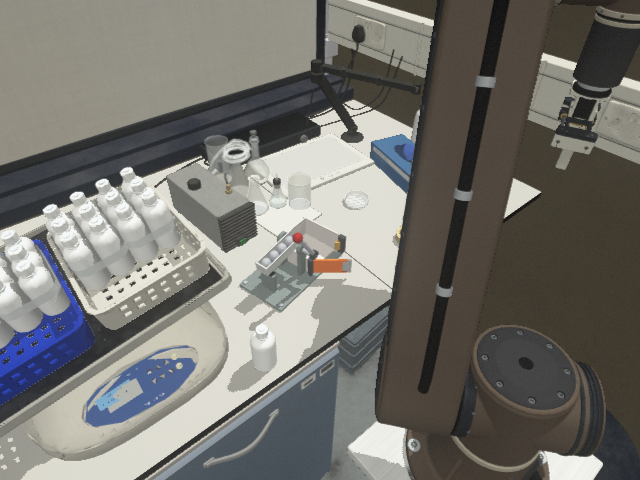

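View pics/top0.png

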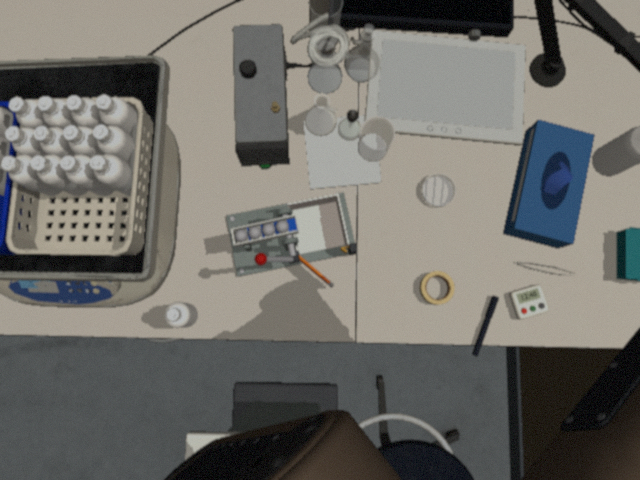

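The scene view shows the station near (295,265) and the red knob at (298,238). In the top view the knob is at (261,258), the open gate runs (298,258)-(332,285), the latch is at (350,248), and the bottle (178,316), tape (437,288) and dish (437,190) are clear of it.

```bash
cat > h.py <<'E'
import cv2,numpy as np
from plant import r,capture,camera_model,job
def cam(n):
    m=camera_model(n);R=cv2.Rodrigues(m["rvec"])[0];return m["camera_matrix"],R,np.array(m["tvec"]).ravel()
def ray(n,p):
    K,R,t=cam(n);d=R.T@np.linalg.solve(K,[p[0],p[1],1.]);return -R.T@t,d
def onz(n,p,z):
    c,d=ray(n,p);return c+d*(z-c[2])/d[2]
def proj(n,P):
    K,R,t=cam(n);q=K@(R@np.asarray(P)+t);return q[:2]/q[2]
def tri(p1,p2):
    P=[K@np.c_[R,t] for K,R,t in(cam("top"),cam("scene"))]
    X=cv2.triangulatePoints(P[0],P[1],np.array(p1,float).reshape(2,1),np.array(p2,float).reshape(2,1)).ravel();return X[:3]/X[3]
def mask(im,lo,hi,box):
    h=cv2.cvtColor(im,cv2.COLOR_RGB2HSV);m=cv2.inRange(h,np.array(lo),np.array(hi));k=np.zeros_like(m);x0,y0,x1,y1=box;k[y0:y1,x0:x1]=1;return m*k
def cen(m):
    y,x=np.nonzero(m);return np.array([x.mean(),y.mean()]),len(x)
E
python3 - <<'E'
from h import *
t=cv2.imread("pics/top0.png")[:,:,::-1];s=cv2.imread("pics/scene0.png")[:,:,::-1]
a=cen(mask(t,(0,150,80),(6,255,255),(240,240,285,275)));b=cen(mask(s,(0,150,80),(6,255,255),(280,225,310,250)))
print("knob",a,b,tri(a[0],b[0]))
m=mask(t,(7,140,100),(18,255,255),(285,245,345,295));c=cv2.minAreaRect(cv2.findNonZero(m));bx=cv2.boxPoints(c);print("gate",c,[onz("top",p,.059).round(4) for p in bx],bx)
for n,p,z in(("bottle",(178,314),.112),("tape",(437,288),.019),("dish",(437,190),.016)):print(n,onz("top",p,z))
cv2.imwrite("pics/crop.png",np.hstack([cv2.resize(t[190:290,210:370],(800,500),interpolation=cv2.INTER_CUBIC)])[:,:,::-1])
E
```

```text
knob (array([260.59090909, 258.51136364]), 88) (array([297.62790698, 235.90697674]), 43) [0.47423626 0.00927217 0.17977906]
gate ((322.71337890625, 267.2451171875), (30.967052459716797, 43.12934112548828), 79.2156982421875) [array([ 0.4963, -0.0535,  0.059 ]), array([ 0.5144, -0.136 ,  0.059 ]), array([ 0.4549, -0.1483,  0.059 ]), array([ 0.4372, -0.0665,  0.059 ])] [[298.63242 256.07007]
 [341.00003 248.00005]
 [346.79434 278.42017]
 [304.42673 286.49017]]
bottle [0.3776972 0.1605852 0.112    ]
tape [ 0.44384753 -0.33366024  0.019     ]
dish [ 0.64854495 -0.33699545  0.016     ]
```

View pics/crop.png

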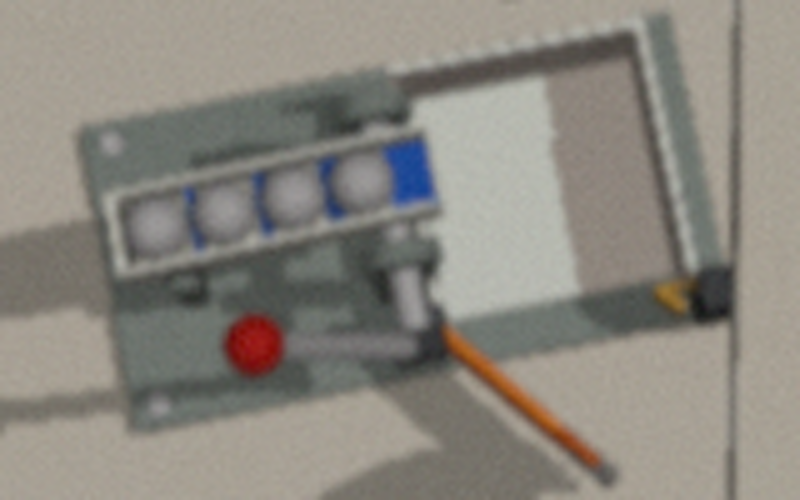

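The crop shows the balls in the cup, knob at crop (255,345), gate hinge near (447,332), gate free edge (608,475), tongue (675,297), bay back right corner (643,20), and base left corners (80,130) and (133,432).

```bash
cat > st.py <<'E'
from h import *
E
python3 - <<'E'
from h import *
from scipy.optimize import least_squares
C=lambda x,y:(210+(x+.5)/5-.5,190+(y+.5)/5-.5)
L=[((-64,54.9,177.5),(260.6,258.5)),((-50,-6,59),C(447,332)),((50,-112,70),C(643,20)),((65,125,8),C(80,130)),((-65,125,8),C(133,432)),((65,-125,8),C(668,14))]
A=np.array([l[0][:2] for l in L])/1000;B=np.array([onz("top",l[1],l[0][2]/1000)[:2] for l in L])
def tf(p,A):
    c,s=np.cos(p[2]),np.sin(p[2]);return A@np.array([[c,s],[-s,c]])+p[:2]
q=least_squares(lambda p:(tf(p,A)-B).ravel(),[.5,0,0],loss="soft_l1",f_scale=.002)
p=q.x;print(p,np.degrees(p[2]));print(((tf(p,A)-B)*1000).round(1))
e=onz("top",C(606,474),.059)[:2];e2=onz("top",C(606,474),.059)
h=tf(p,np.array([[-.05,-.006]]))[0];d=e-h;c,s=np.cos(p[2]),np.sin(p[2]);dl=np.array([c*d[0]+s*d[1],-s*d[0]+c*d[1]])
print("hinge",h,"edge",e,"len",np.hypot(*d),"angle",np.arctan2(-dl[0],-dl[1]))
for n,b in (("edge shut",(-.05,-.098)),("knob",(-.064,.0549)),("tongue",(-.06,-.11)),("case",(-.06,-.12))):print(n,tf(p,np.array([b]))[0])
np.save("pose.npy",p)
k=[*tf(p,np.array([[-.064,.0549]]))[0],.1775];print("proj knob scene",proj("scene",k),proj("top",k))
E
```

```text
[ 0.54819467 -0.0338986   0.22145383] 12.688369879288993
[[-0.7 -3.7]
 [ 4.3  3.5]
 [ 0.5 -4.1]
 [ 0.5  1.4]
 [-1.8  0.7]
 [-0.8  0. ]]
hinge [ 0.5007336  -0.05073449] edge [ 0.44252699 -0.11742515] len 0.08851923395255354 angle 0.9390279093275468
edge shut [ 0.52094124 -0.14048777]
knob [0.47369892 0.00560321]
tongue [ 0.51382122 -0.1543912 ]
case [ 0.51601771 -0.16414699]
proj knob scene [299.35387981 236.14936224] [262.74387368 258.95985266]
```

```bash
cat > go.py <<'E'
import sys
from h import *
p=np.load("pose.npy");c,s=np.cos(p[2]),np.sin(p[2])
def w(x,y,z): return np.array([p[0]+(c*x-s*y)/1e3,p[1]+(s*x+c*y)/1e3,z/1e3])
def inc(T,yaw):
    S=r.get_state();a=np.radians(S["eef_rot"]);a=a[2]
    d=T-S["tcp_pos"];x=np.cos(a)*d[0]+np.sin(a)*d[1];y=np.sin(a)*d[0]-np.cos(a)*d[1]
    t=-(((yaw-np.degrees(a))+180)%360-180)
    return (np.array([x,y,-d[2]])/.12).round(3),round(t/360,4)
if __name__=="__main__":
    v=list(map(float,sys.argv[1:]));S=r.get_state()
    d=S["tcp_pos"]-[*p[:2],0];print("t",S["time_s"],"st pos",(np.array([c*d[0]+s*d[1],-s*d[0]+c*d[1],d[2]])*1e3).round(1),"yaw",S["eef_rot"][2].round(1),"F",S["contact_force"].round(1))
    for i in range(0,len(v),4): print(v[i:i+4],w(*v[i:i+3]).round(3),inc(w(*v[i:i+3]),v[i+3]))
E
python3 go.py -131 -22 236 -107.3 -140 -15 236 -107.3
```

```text
t 0.1 st pos [-413.  -511.3  236.7] yaw -157.6 F [-0.1 -1.3 -0.1]
[-131.0, -22.0, 236.0, -107.3] [ 0.425 -0.084  0.236] (array([-3.007,  3.621,  0.006]), np.float64(-0.1396))
[-140.0, -15.0, 236.0, -107.3] [ 0.415 -0.079  0.236] (array([-2.943,  3.691,  0.006]), np.float64(-0.1396))
```

Emit:
drive_tool --increments '[[[-1,-0.245,0.308,0,0],[-1,-0.49,0.615,0,0],[-1,-0.735,0.923,0,0]]]' --squeeze 20

```text
time_s: 0.48
tcp_pos: [0.2969, -0.4864, 0.237]
eef_rot: [179.9, -0.0, -157.6]
contact_force: [1.2, -0.2, 0.6]
gripper_width: 0.0633
gripper_force: 0.0
```

Emit:
drive_tool --increments '[[[-1,-0.245,0.308,0,0],[-1,-0.49,0.615,0,0],[-1,-0.735,0.923,0,0]]]'

```text
time_s: 0.85
tcp_pos: [0.3362, -0.3502, 0.2373]
eef_rot: [180.0, -0.0, -157.6]
contact_force: [1.4, 0.5, 0.2]
gripper_width: 0.0333
gripper_force: 0.0
```

Emit:
drive_tool --increments '[[[-1,-0.245,0.308,0,0],[-1,-0.49,0.615,0,0],[-1,-0.735,0.923,0,0]]]'

```text
time_s: 1.23
tcp_pos: [0.3754, -0.2142, 0.2375]
eef_rot: [180.0, 0.0, -157.6]
contact_force: [1.5, -1.4, 0.6]
gripper_width: 0.0038
gripper_force: 0.0
```

Emit:
drive_tool --increments '[[[-1,-0.245,0.308,0,0],[-1,-0.49,0.615,0,0],[-1,-0.735,0.923,0,0]]]'

```text
time_s: 1.6
tcp_pos: [0.4146, -0.0781, 0.2376]
eef_rot: [180.0, 0.0, -157.5]
contact_force: [0.9, -0.8, -0.8]
gripper_width: 0.0007
gripper_force: 0.0
```

Emit:
drive_tool --increments '[[[-1,0,0,0,-0.028],[-1,0,0,0,-0.056],[-1,0,0,0,-0.084],[-1,0,0,0,-0.112],[-1,0,0,0,-0.14]]]'

```text
time_s: 2.22
tcp_pos: [0.4143, -0.0796, 0.2373]
eef_rot: [180.0, -0.0, -106.8]
contact_force: [0.6, -0.5, -0.7]
gripper_width: 0.0
gripper_force: 0.0
```

```bash
python3 go.py -140 -15 54 -107.3
```

```text
t 2.225 st pos [-140.7  -15.2  237.3] yaw -106.8 F [ 0.6 -0.5 -0.7]
[-140.0, -15.0, 54.0, -107.3] [ 0.415 -0.079  0.054] (array([-0.004, -0.004,  1.528]), np.float64(0.0013))
```

Emit:
drive_tool --increments '[[[-1,0,0,0.3,0],[-1,0,0,0.6,0],[-1,0,0,0.9,0]]]'

```text
time_s: 2.6
tcp_pos: [0.4144, -0.0796, 0.1286]
eef_rot: [-180.0, 0.0, -107.2]
contact_force: [-0.1, 0.2, 0.1]
gripper_width: 0.0007
gripper_force: 0.0
```

Emit:
drive_tool --increments '[[[-1,0,0,0.25,0],[-1,0,0,0.5,0],[-1,0,0,0.63,0],[-1,0,0,0.63,0]]]'

```text
time_s: 3.1
tcp_pos: [0.4135, -0.0799, 0.0529]
eef_rot: [179.8, -0.1, -107.2]
contact_force: [0.4, -0.4, 0.5]
gripper_width: 0.0007
gripper_force: 0.0
```

```bash
python3 go.py -140 -15 54 -107.3
python3 - <<'E'
from go import *
for th in(.9,.7,.5,.3,.2,.1,.0,-.04):
    u=21*np.cos(th-.52)+9.5*abs(np.sin(th-.52))+2.5
    x=-50-68*np.sin(th)-u*np.cos(th);y=-6-68*np.cos(th)+u*np.sin(th)
    print(th,round(x,1),round(y,1),inc(w(x,y,54),-106.8))
E
```

```text
t 3.1 st pos [-141.5  -15.3   52.9] yaw -107.2 F [ 0.4 -0.4  0.5]
[-140.0, -15.0, 54.0, -107.3] [ 0.415 -0.079  0.054] (array([-0.008, -0.009, -0.009]), np.float64(0.0004))
0.9 -119.1 -28.3 (array([ 0.001, -0.215, -0.009]), np.float64(-0.001))
0.7 -112.8 -42.0 (array([ 0.074, -0.318, -0.009]), np.float64(-0.001))
0.5 -103.4 -54.3 (array([ 0.124, -0.437, -0.009]), np.float64(-0.001))
0.3 -94.0 -63.6 (array([ 0.152, -0.543, -0.009]), np.float64(-0.001))
0.2 -88.4 -67.6 (array([ 0.158, -0.6  , -0.009]), np.float64(-0.001))
0.1 -82.2 -71.1 (array([ 0.157, -0.66 , -0.009]), np.float64(-0.001))
0.0 -75.4 -74.0 (array([ 0.15 , -0.721, -0.009]), np.float64(-0.001))
-0.04 -72.6 -75.0 (array([ 0.145, -0.745, -0.009]), np.float64(-0.001))
```

Emit:
drive_tool --increments '[[[-1,0.0,-0.12,0,0],[-1,0.01,-0.215,0,0],[-1,0.05,-0.3,0,0],[-1,0.075,-0.38,0,0],[-1,0.09,-0.44,0,0]]]'

```text
time_s: 3.72
tcp_pos: [0.4624, -0.1061, 0.054]
eef_rot: [180.0, -0.0, -107.2]
contact_force: [-0.1, -0.0, -0.8]
gripper_width: 0.0007
gripper_force: 0.1
```

Emit:
drive_tool --increments '[[[-1,0.0,-0.06,0,0],[-1,0.0,-0.11,0,0],[-1,0.0,-0.15,0,0],[-1,0.0,-0.19,0,0],[-1,0.0,-0.19,0,0]]]'

```text
time_s: 4.35
tcp_pos: [0.484, -0.1123, 0.054]
eef_rot: [-180.0, 0.0, -107.2]
contact_force: [-1.4, -0.9, -0.1]
gripper_width: 0.0004
gripper_force: 0.0
```

```bash
python3 go.py -75 -66 53 -107.2;  python3 - <<'E'
from h import *
t=capture("top");s=capture("scene")
cv2.imwrite("pics/g1.png",np.hstack([cv2.resize(t[190:310,210:370],(400,300)),cv2.resize(s[200:320,230:390],(400,300))])[:,:,::-1])
E
```

```text
t 4.35 st pos [-79.8 -62.3  54. ] yaw -107.2 F [-1.4 -0.9 -0.1]
[-75.0, -66.0, 53.0, -107.2] [ 0.49  -0.115  0.053] (array([ 0.006, -0.05 ,  0.008]), np.float64(0.0001))
```

View pics/g1.png

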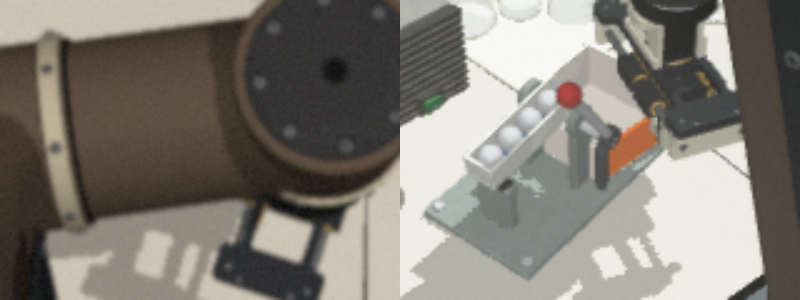

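The scene half shows the gate nearly shut at (635,145) with the fingers pushing on it; the four balls and the knob (570,95) are visible. The arm covers the top view. I'll push on with small steps and watch the force.

Emit:
drive_tool --increments '[[[-1,0.0,-0.02,0,0],[-1,0.0,-0.04,0,0],[-1,0.0,-0.05,0,0],[-1,0,-0.05,0,0]]]'

```text
time_s: 4.95
tcp_pos: [0.4857, -0.1141, 0.053]
eef_rot: [179.6, -0.1, -107.2]
contact_force: [-9.2, 4.1, 4.7]
gripper_width: 0.0008
gripper_force: 4.5
```

Emit:
drive_tool --increments '[[[-1,0.0,-0.02,0,0],[-1,0.0,-0.03,0,0],[-1,0.0,-0.03,0,0]]]'

```text
time_s: 5.32
tcp_pos: [0.4874, -0.1151, 0.0524]
eef_rot: [179.5, -0.2, -107.2]
contact_force: [-13.0, 4.2, 4.7]
gripper_width: 0.0005
gripper_force: 6.1
```

Emit:
drive_tool --increments '[[[-1,0.0,-0.02,0,0],[-1,0.0,-0.04,0,0],[-1,0.0,-0.04,0,0]]]'

```text
time_s: 5.7
tcp_pos: [0.4951, -0.1165, 0.0531]
eef_rot: [179.8, -0.1, -107.2]
contact_force: [-5.4, 4.0, -0.5]
gripper_width: 0.0004
gripper_force: 2.7
```

```bash
python3 go.py;  python3 - <<'E'
from h import *
s=capture("scene")
cv2.imwrite("pics/g2.png",cv2.resize(s[225:285,280:360],(800,600),interpolation=cv2.INTER_CUBIC)[:,:,::-1])
E
```

```text
t 5.7 st pos [-70.  -69.   53.1] yaw -107.2 F [-5.4  4.  -0.5]
```

View pics/g2.png

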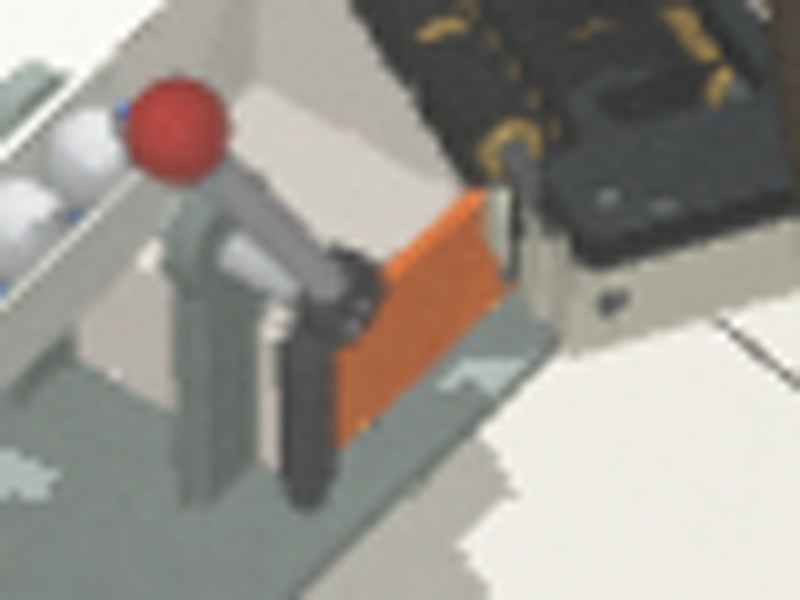

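The gate now stands almost along the bay front (orange from (340,440) to (480,200)). The force dropped while the finger jumped 8 mm, as it would when the gate passes the tongue. One more nudge should confirm the stop.

Emit:
drive_tool --increments '[[[-1,0.0,-0.03,0,0],[-1,0.0,-0.05,0,0],[-1,0.0,-0.05,0,0]]]'

```text
time_s: 6.12
tcp_pos: [0.4963, -0.1186, 0.052]
eef_rot: [179.3, -0.2, -107.3]
contact_force: [-17.4, 5.9, 6.2]
gripper_width: 0.0003
gripper_force: 8.1
```

```bash
python3 go.py
```

```text
t 6.125 st pos [-69.3 -71.2  52. ] yaw -107.3 F [-17.4   5.9   6.2]
```

Emit:
drive_tool --increments '[[[-1,0.0,0.15,0,0],[-1,0.0,0.35,0,0],[-1,0,0.35,-0.4,0],[-1,0,0.35,-0.8,0],[-1,0,0.35,-1,0]]]'

```text
time_s: 6.75
tcp_pos: [0.4648, -0.1059, 0.1772]
eef_rot: [-179.7, 0.1, -107.1]
contact_force: [-0.2, 1.2, 0.3]
gripper_width: 0.0005
gripper_force: 0.0
```

Emit:
drive_tool --increments '[[[-1,0.0,0,-0.35,0],[-1,0.0,0,-0.4,0],[-1,-0.25,0.25,-0.4,0],[-1,-0.5,0.5,-0.4,0]]]'

```text
time_s: 7.25
tcp_pos: [0.4231, -0.0303, 0.2217]
eef_rot: [-180.0, 0.0, -107.3]
contact_force: [0.7, 0.1, -0.2]
gripper_width: 0.0001
gripper_force: 0.0
```

```bash
python3 go.py -64 110 217 -77.3 -64 110 217 12.7
python3 - <<'E'
from h import *
from go import w
s=capture("scene");t=capture("top")
cv2.imwrite("pics/g3.png",np.hstack([cv2.resize(t[190:290,210:370],(480,300),interpolation=cv2.INTER_CUBIC),cv2.resize(s[225:285,290:354],(320,300),interpolation=cv2.INTER_CUBIC)])[:,:,::-1])
for n in("scene","top"):
    K,R,tt=cam(n);print(n,-R.T@tt)
    for st,lab in ((0,"y||x"),(1,"y||y")):
        for cup in(0.,.8):
            l=.55-cup;hx,hy=(21,9.5) if st==0 else (9.5,21);bx,by=(96,39) if st==0 else (39,96)
            cy=105*np.sin(l)+11+hy;tz=88+105*np.cos(l)-6
            m=np.zeros((480,640),np.uint8)
            for (a,b,z0,z1) in((hx,hy,tz,tz+66),(bx,by,tz+66,tz+250)):
                P=np.array([proj(n,w(-64+i*a,cy+j*b,z)) for i in(-1,1) for j in(-1,1) for z in(z0,z1)],np.float32)
                cv2.fillConvexPoly(m,cv2.convexHull(P).astype(int),1)
            o=[]
            for k in range(4):
                d=10+27*k;th=.1-cup  # ball along trough
                q=proj(n,w(0,d*np.cos(th)-10*np.sin(th),88+10*np.cos(th)+d*np.sin(-th)*(-1)*-1)).astype(int);o.append((tuple(q.tolist()),int(m[q[1],q[0]])))
            print(lab,cup,o)
E
```

```text
t 7.25 st pos [-121.2   30.9  221.7] yaw -107.3 F [ 0.7  0.1 -0.2]
[-64.0, 110.0, 217.0, -77.3] [0.462 0.059 0.217] (array([-0.809, -0.084,  0.039]), np.float64(-0.0832))
[-64.0, 110.0, 217.0, 12.7] [0.462 0.059 0.217] (array([-0.809, -0.084,  0.039]), np.float64(-0.3332))
scene [-0.07387487  0.42341101  0.78880495]
y||x 0.0 [((290, 240), 1), ((283, 247), 0), ((275, 254), 0), ((267, 262), 0)]
y||x 0.8 [((289, 240), 0), ((283, 239), 0), ((276, 238), 0), ((269, 237), 0)]
y||y 0.0 [((290, 240), 1), ((283, 247), 1), ((275, 254), 0), ((267, 262), 0)]
y||y 0.8 [((289, 240), 0), ((283, 239), 0), ((276, 238), 0), ((269, 237), 0)]
top [ 0.35592495 -0.07665826  1.10035491]
y||x 0.0 [((284, 226), 0), ((270, 229), 0), ((256, 232), 1), ((242, 235), 1)]
y||x 0.8 [((281, 226), 1), ((269, 227), 1), ((258, 227), 0), ((245, 228), 0)]
y||y 0.0 [((284, 226), 1), ((270, 229), 1), ((256, 232), 1), ((242, 235), 1)]
y||y 0.8 [((281, 226), 1), ((269, 227), 1), ((258, 227), 1), ((245, 228), 1)]
```

View pics/g3.png

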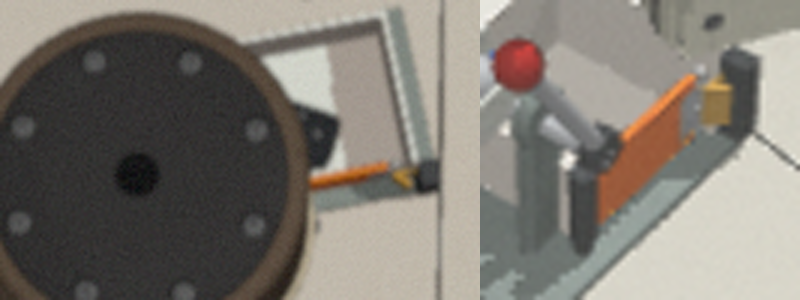

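The gate lies flush along the bay front (scene half, (600,210)-(690,85)), and the brass tongue at (718,103) stands out in front of its edge, so it is latched. Next is the crank.

Emit:
drive_tool --increments '[[[-1,-0.27,-0.03,0,-0.028],[-1,-0.54,-0.06,0,-0.056],[-1,-0.81,-0.085,0,-0.083],[-1,-0.81,-0.085,0,-0.083]]]'

```text
time_s: 7.85
tcp_pos: [0.463, 0.0603, 0.2214]
eef_rot: [180.0, -0.0, -77.1]
contact_force: [-0.4, -0.3, -0.7]
gripper_width: 0.0004
gripper_force: 0.0
```

```bash
python3 go.py -64 95 182 -77.3 -64 82 182 -77.3
```

```text
t 7.85 st pos [-62.4 110.6 221.4] yaw -77.1 F [-0.4 -0.3 -0.7]
[-64.0, 95.0, 182.0, -77.3] [0.465 0.045 0.182] (array([0.13 , 0.014, 0.329]), np.float64(0.0006))
[-64.0, 82.0, 182.0, -77.3] [0.468 0.032 0.182] (array([0.238, 0.014, 0.329]), np.float64(0.0006))
```

Emit:
drive_tool --increments '[[[-1,0,0.014,0.2,0],[-1,0,0.014,0.33,0],[-1,0.12,0.014,0.33,0],[-1,0.22,0.014,0.33,0],[-1,0.24,0.014,0.33,0]]]'

```text
time_s: 8.48
tcp_pos: [0.4673, 0.0301, 0.1831]
eef_rot: [-179.9, 0.1, -77.4]
contact_force: [-2.9, 5.8, 2.9]
gripper_width: 0.0005
gripper_force: 2.7
```

Emit:
drive_tool --increments '[[[-1,0.02,0,0,0],[-1,0.04,0,0,0],[-1,0.06,0,-0.005,0],[-1,0.08,0,-0.015,0],[-1,0.08,0,-0.015,0]]]'

```text
time_s: 9.1
tcp_pos: [0.4702, 0.0221, 0.1857]
eef_rot: [-179.7, 0.1, -77.3]
contact_force: [-0.7, 6.4, 5.2]
gripper_width: 0.0004
gripper_force: 3.4
```

```bash
cat > ck.py <<'E'
import sys
from go import *
def knob(save=None):
    s=capture("scene");m=mask(s,(0,150,70),(6,255,255),(270,215,350,265));q,n=cen(m)
    # ray meets plane station x=-64
    o,d=ray("scene",q);nx=np.array([c,s_,0]);P0=w(-64,0,0);k=((P0-o)@nx)/(d@nx);X=o+k*d
    D=X-[*p[:2],0];y=-s_*D[0]+c*D[1];z=D[2]
    if save: cv2.imwrite(save,cv2.resize(s[200:290,240:360],(800,600),interpolation=cv2.INTER_CUBIC)[:,:,::-1])
    return s,n,y*1e3,z*1e3,.55-np.arctan2(y*1e3,z*1e3-88)
s_=s
if __name__=="__main__":
    im,n,y,z,cu=knob(sys.argv[1] if len(sys.argv)>1 else None)
    print("knob",n,round(y,1),round(z,1),"R",np.hypot(y,z-88).round(1),"cup",round(cu,3))
    S=r.get_state();d=S["tcp_pos"]-[*p[:2],0]
    Y=(-s_*d[0]+c*d[1])*1e3;print("t",round(S["time_s"],2),"tcp st",((c*d[0]+s_*d[1])*1e3).round(1),Y.round(1),(d[2]*1e3).round(1),"F",S["contact_force"].round(1),"cup by tcp",(.55-np.arcsin(np.clip((Y-20.5-3)/105,-1,1))).round(3))
E
python3 ck.py
```

```text
knob 1 39.7 175.6 R 96.2 cup 0.125
t 9.15 tcp st -63.8 71.8 185.7 F [-0.4  5.6  4.3] cup by tcp 0.072
```

Emit:
drive_tool --increments '[[[-1,0.027,0,-0.02,0],[-1,0.054,0,-0.035,0],[-1,0.082,0,-0.047,0],[-1,0.109,0,-0.057,0],[-1,0.136,0,-0.065,0]]]'

```text
time_s: 9.78
tcp_pos: [0.4737, 0.0057, 0.1933]
eef_rot: [-179.8, 0.0, -77.3]
contact_force: [0.5, 5.0, 4.6]
gripper_width: 0.0006
gripper_force: 2.7
```

Emit:
drive_tool --increments '[[[-1,0.02,0,-0.005,0],[-1,0.04,0,-0.01,0],[-1,0.06,0,-0.015,0],[-1,0.08,0,-0.02,0],[-1,0.1,0,-0.025,0]]]'

```text
time_s: 10.4
tcp_pos: [0.4752, -0.0065, 0.1952]
eef_rot: [-180.0, 0.0, -77.3]
contact_force: [2.8, 4.3, 2.6]
gripper_width: 0.0005
gripper_force: 2.1
```

Emit:
drive_tool --increments '[[[-1,0.015,0,-0.002,0],[-1,0.03,0,-0.004,0],[-1,0.045,0,-0.006,0],[-1,0.06,0,-0.008,0],[-1,0.06,0,-0.008,0]]]'

```text
time_s: 11.02
tcp_pos: [0.4762, -0.0137, 0.1958]
eef_rot: [180.0, -0.0, -77.3]
contact_force: [-0.3, 2.7, 2.1]
gripper_width: 0.0007
gripper_force: 1.6
```

```bash
python3 ck.py pics/c1.png
```

```text
knob 0 nan nan R nan cup nan
t 11.07 tcp st -65.9 35.6 195.7 F [-0.3  2.5  1.7] cup by tcp 0.435h.py:17: RuntimeWarning: Mean of empty slice.
  y,x=np.nonzero(m);return np.array([x.mean(),y.mean()]),len(x)
  ret = ret.dtype.type(ret / rcount)
```

View pics/c1.png

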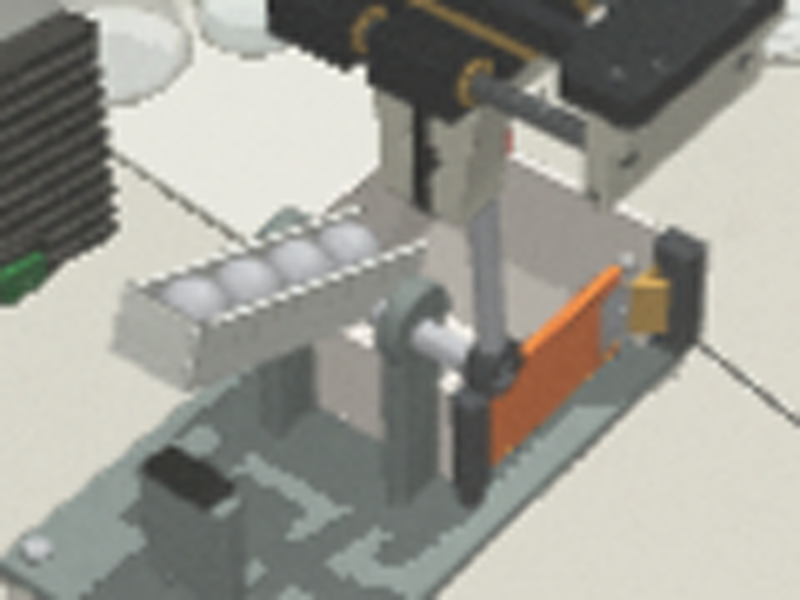

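The balls show at crop (195,295), (250,280), (305,260) and (350,240), all four in the cup. The rod is almost upright and the gate is still latched. I'll track the balls by projecting their seats and counting blue.

```bash
cat > bl.py <<'E'
import sys
from go import *
s_=s
def seat(d,h,cup):
    a=cup-.1  # spout down by a, rear up
    return w(0,d*np.cos(a)-h*np.sin(a)+3.5*0,88+d*np.sin(a)+h*np.cos(a))
def rep(save=None):
    S=r.get_state();D=S["tcp_pos"]-[*p[:2],0];Y=(-s_*D[0]+c*D[1])*1e3
    cup=.55-np.arcsin((Y-24.5)/105);im=capture("scene")
    hsv=cv2.cvtColor(im,cv2.COLOR_RGB2HSV)
    Q=[proj("scene",seat(d,H,cup)+O) for d in DS]
    o=[]
    for q in Q:
        x,y=np.round(q).astype(int);o.append(hsv[y-2:y+3,x-2:x+3].reshape(-1,3).mean(0).round(0).astype(int).tolist())
    print("t",round(S["time_s"],2),"tcp",((c*D[0]+s_*D[1])*1e3).round(1),Y.round(1),(D[2]*1e3).round(1),"F",S["contact_force"].round(1),"cup",cup.round(3))
    print([q.round(1).tolist() for q in Q],o,"blue",int((mask(im,(105,110,60),(130,255,255),(255,222,310,262))>0).sum()))
    if save: cv2.imwrite(save,cv2.resize(im[200:290,240:360],(800,600),interpolation=cv2.INTER_CUBIC)[:,:,::-1])
DS=[13,40,67,94];H=0;O=np.zeros(3)
if __name__=="__main__": rep(*sys.argv[1:2])
E
python3 - <<'E'
import bl
for H in(-5,0,5,10):
    bl.H=H;print(H);bl.rep()
print("measured",[(240+x/6.667,200+y/6.667) for x,y in((350,240),(305,260),(250,280),(195,295))])
E
```

```text
-5
t 11.07 tcp -65.9 35.6 195.7 F [-0.3  2.5  1.7] cup 0.444
[[289.7, 244.6], [282.3, 247.6], [274.6, 250.8], [266.6, 254.1]] [[35, 11, 139], [33, 11, 138], [37, 11, 139], [36, 11, 160]] blue 0
0
t 11.12 tcp -65.8 35.6 195.8 F [0.2 3.  1.3] cup 0.444
[[290.1, 242.7], [282.7, 245.7], [275.0, 248.8], [267.0, 252.1]] [[35, 11, 147], [33, 11, 144], [36, 11, 146], [36, 12, 164]] blue 0
5
t 11.18 tcp -65.8 35.6 195.7 F [0.6 1.8 2.1] cup 0.444
[[290.5, 240.8], [283.1, 243.8], [275.4, 246.9], [267.4, 250.1]] [[51, 8, 160], [50, 9, 158], [50, 8, 161], [36, 11, 167]] blue 0
10
t 11.22 tcp -65.8 35.7 195.8 F [0.  3.1 2.5] cup 0.443
[[290.9, 238.9], [283.5, 241.8], [275.8, 244.9], [267.8, 248.1]] [[79, 6, 176], [68, 6, 173], [73, 6, 174], [53, 9, 167]] blue 0
measured [(292.4973751312434, 235.9982000899955), (285.7477126143693, 238.99805009749514), (277.49812509374533, 241.99790010499476), (269.2485375731213, 244.24778761061947)]
```

Emit:
drive_tool --increments '[[[-1,0.018,0,-0.003,0],[-1,0.036,0,-0.005,0],[-1,0.054,0,-0.007,0],[-1,0.07,0,-0.009,0],[-1,0.085,0,-0.01,0]]]'

```text
time_s: 11.9
tcp_pos: [0.4786, -0.0236, 0.1971]
eef_rot: [180.0, -0.0, -77.3]
contact_force: [-1.3, 2.2, 1.6]
gripper_width: 0.0006
gripper_force: 1.4
```

```bash
sed -i 's/H=0;/H=17;/' bl.py; python3 bl.py
```

```text
t 11.9 tcp -65.6 25.3 197.1 F [-1.3  2.2  1.6] cup 0.542
[[292.1, 235.6], [284.9, 237.4], [277.5, 239.3], [269.7, 241.3]] [[106, 5, 192], [107, 5, 197], [105, 6, 196], [88, 6, 170]] blue 0
```

Emit:
drive_tool --increments '[[[-1,0.008,0,0,0],[-1,0.016,0,0,0],[-1,0.024,0,0,0],[-1,0.03,0,0,0],[-1,0.03,0,0,0]]]'

```text
time_s: 12.58
tcp_pos: [0.4795, -0.027, 0.1971]
eef_rot: [-180.0, -0.0, -77.3]
contact_force: [-1.1, 3.3, 1.9]
gripper_width: 0.0004
gripper_force: 1.3
```

```bash
python3 bl.py
```

```text
t 12.57 tcp -65.5 21.8 197.1 F [-1.1  3.3  1.9] cup 0.575
[[292.3, 235.4], [285.2, 236.8], [277.9, 238.3], [270.2, 239.9]] [[101, 5, 197], [107, 5, 196], [104, 5, 197], [79, 6, 169]] blue 0
```

Emit:
drive_tool --increments '[[[-1,0.008,0,0,0],[-1,0.016,0,0,0],[-1,0.024,0,0,0],[-1,0.03,0,0,0],[-1,0.03,0,0,0]]]'

```text
time_s: 13.25
tcp_pos: [0.4804, -0.0305, 0.1972]
eef_rot: [-180.0, -0.0, -77.3]
contact_force: [-0.2, 2.8, 1.7]
gripper_width: 0.0002
gripper_force: 1.3
```

```bash
python3 bl.py
```

```text
t 13.25 tcp -65.4 18.2 197.2 F [-0.2  2.8  1.7] cup 0.61
[[292.5, 235.2], [285.6, 236.2], [278.4, 237.4], [270.8, 238.5]] [[101, 5, 198], [106, 5, 200], [107, 5, 199], [69, 6, 177]] blue 0
```

Emit:
drive_tool --increments '[[[-1,0.008,0,0,0],[-1,0.016,0,0,0],[-1,0.024,0,0,0],[-1,0.03,0,0,0],[-1,0.03,0,0,0]]]'

```text
time_s: 13.92
tcp_pos: [0.4811, -0.034, 0.1972]
eef_rot: [-180.0, -0.0, -77.3]
contact_force: [-0.5, 2.8, 1.8]
gripper_width: 0.0007
gripper_force: 1.3
```

```bash
python3 bl.py
```

```text
t 13.93 tcp -65.4 14.6 197.2 F [-0.5  2.8  1.8] cup 0.644
[[292.7, 235.0], [285.9, 235.7], [278.8, 236.4], [271.4, 237.1]] [[103, 5, 200], [97, 5, 200], [106, 5, 201], [80, 6, 190]] blue 0
```

Emit:
drive_tool --increments '[[[-1,0.008,0,0.001,0],[-1,0.016,0,0.002,0],[-1,0.024,0,0.003,0],[-1,0.03,0,0.004,0],[-1,0.03,0,0.004,0]]]'

```text
time_s: 14.6
tcp_pos: [0.4819, -0.0375, 0.1966]
eef_rot: [-180.0, 0.0, -77.3]
contact_force: [0.4, 2.3, 2.2]
gripper_width: 0.0006
gripper_force: 1.2
```

```bash
python3 bl.py
```

```text
t 14.6 tcp -65.5 11.0 196.6 F [0.4 2.3 2.2] cup 0.679
[[292.9, 234.8], [286.2, 235.1], [279.3, 235.4], [272.0, 235.7]] [[94, 4, 179], [108, 4, 198], [103, 5, 198], [77, 7, 188]] blue 0
```

Emit:
drive_tool --increments '[[[-1,0,0,0,0],[-1,0,0,0,0],[-1,0,0,0,0]]]'

```text
time_s: 15.02
tcp_pos: [0.4819, -0.0374, 0.1967]
eef_rot: [-180.0, 0.0, -77.3]
contact_force: [0.6, 2.9, 1.3]
gripper_width: 0.0009
gripper_force: 1.3
```

```bash
python3 bl.py pics/c2.png; python3 -c "
import cv2,numpy as np
a=cv2.imread('pics/c2.png');b=cv2.resize(cv2.cvtColor(a,cv2.COLOR_BGR2GRAY),(120,90),interpolation=cv2.INTER_AREA)
print(b[28:46,20:68:1][::2,::2])"
```

```text
t 15.03 tcp -65.5 11.1 196.7 F [0.6 2.9 1.3] cup 0.678
[[292.9, 234.8], [286.2, 235.1], [279.3, 235.4], [272.0, 235.8]] [[27, 13, 150], [104, 5, 199], [106, 5, 197], [77, 7, 189]] blue 0
[[219 220 155 214 236 233 234 234 234 235 235 235 234 236 234 238 215 146
  150 150 148 141 143 156]
 [219 219 221 200 170 230 235 235 235 234 234 229 228 235 234 169 148 150
  150 149 146 140 142 155]
 [221 193 178 216 172 212 197 216 221 221 207 191 189 205 191 183 208 186
  148 148 142 141 141 156]
 [220 192 185 170 156 201 205 188 147 207 214 191 195 210 206 156 138 147
  149 147 141 140 167 178]
 [211 180 188 187 184 174 167 199 140 194 200 191 178 200 195 174 142 151
  152 146 146 178 184 181]
 [193 181 184 184 186 185 185 155 166 160 155 189 178 183 169 162 158 155
  155 145 141 148 164 180]
 [190 183 183 183 184 184 183 139 138 136 143 141 143 142 144 141 140 142
  141 144 139 142 178 181]
 [189 187 184 183 181 184 176 135 136 138 145 142 140 145 146 145 145 145
  143 144 152 155 149 165]
 [219 203 187 177 186 179 144 139 137 138 145 143 145 145 143 145 143 144
  148 144 155 145 100 109]]
```

View pics/c2.png

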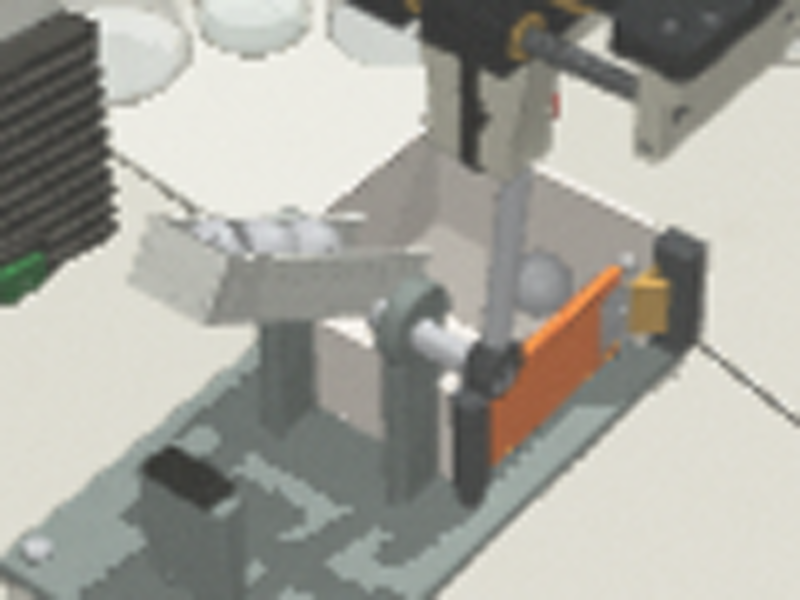

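Ball 1 lies in the bay at crop (540,280), three balls are left in the cup, and the gate is still latched. It was released at about 0.67. I'll hold, then tip on.

Emit:
drive_tool --increments '[[[-1,0,0,0,0],[-1,0,0,0,0],[-1,0,0,0,0],[-1,0,0,0,0],[-1,0,0,0,0]]]'

```text
time_s: 15.7
tcp_pos: [0.4819, -0.0375, 0.1966]
eef_rot: [-180.0, 0.0, -77.3]
contact_force: [0.4, 2.6, 2.1]
gripper_width: 0.0008
gripper_force: 1.3
```

Emit:
drive_tool --increments '[[[-1,0,0,0,0],[-1,0,0,0,0],[-1,0,0,0,0],[-1,0,0,0,0],[-1,0,0,0,0]]]'

```text
time_s: 16.32
tcp_pos: [0.4819, -0.0375, 0.1966]
eef_rot: [180.0, -0.0, -77.3]
contact_force: [0.2, 1.9, 2.1]
gripper_width: 0.0005
gripper_force: 1.3
```

Emit:
drive_tool --increments '[[[-1,0.01,0,0.001,0],[-1,0.02,0,0.003,0],[-1,0.03,0,0.005,0],[-1,0.04,0,0.007,0],[-1,0.05,0,0.008,0]]]'

```text
time_s: 16.95
tcp_pos: [0.4832, -0.0434, 0.1956]
eef_rot: [180.0, 0.0, -77.3]
contact_force: [1.0, 2.9, 1.7]
gripper_width: 0.0001
gripper_force: 1.2
```

Emit:
drive_tool --increments '[[[-1,0.01,0,0.002,0],[-1,0.02,0,0.004,0],[-1,0.03,0,0.006,0],[-1,0.04,0,0.008,0],[-1,0.04,0,0.008,0]]]'

```text
time_s: 17.58
tcp_pos: [0.4842, -0.0481, 0.1947]
eef_rot: [180.0, -0.0, -77.3]
contact_force: [-0.2, 2.3, 1.2]
gripper_width: 0.0006
gripper_force: 1.1
```

```bash
python3 bl.py
```

```text
t 17.57 tcp -65.5 0.2 194.7 F [-0.2  2.3  1.2] cup 0.784
[[293.5, 234.3], [287.3, 233.4], [280.9, 232.5], [274.1, 231.6]] [[32, 11, 164], [82, 5, 204], [81, 6, 188], [64, 8, 170]] blue 0
```

Emit:
drive_tool --increments '[[[-1,0.007,0,0.002,0],[-1,0.014,0,0.003,0],[-1,0.021,0,0.005,0],[-1,0.028,0,0.007,0],[-1,0.028,0,0.007,0]]]'

```text
time_s: 18.25
tcp_pos: [0.485, -0.0513, 0.1939]
eef_rot: [180.0, -0.0, -77.3]
contact_force: [0.2, 2.2, 2.1]
gripper_width: 0.0007
gripper_force: 1.1
```

```bash
python3 bl.py
```

```text
t 18.25 tcp -65.5 -3.1 193.9 F [0.2 2.2 2.1] cup 0.816
[[293.7, 234.1], [287.7, 232.9], [281.4, 231.6], [274.8, 230.3]] [[26, 14, 164], [81, 6, 197], [77, 7, 180], [63, 7, 165]] blue 0
```

Emit:
drive_tool --increments '[[[-1,0.007,0,0.002,0],[-1,0.014,0,0.003,0],[-1,0.021,0,0.005,0],[-1,0.028,0,0.007,0],[-1,0.028,0,0.007,0]]]'

```text
time_s: 18.92
tcp_pos: [0.4857, -0.0547, 0.193]
eef_rot: [180.0, -0.0, -77.3]
contact_force: [-0.7, 1.9, 2.0]
gripper_width: 0.0006
gripper_force: 1.1
```

```bash
python3 bl.py
```

```text
t 18.93 tcp -65.5 -6.5 193.0 F [-0.7  1.9  2. ] cup 0.85
[[293.9, 234.0], [288.1, 232.4], [282.0, 230.7], [275.6, 229.0]] [[26, 13, 167], [68, 6, 201], [70, 7, 179], [62, 7, 167]] blue 0
```

Emit:
drive_tool --increments '[[[-1,0.007,0,0.002,0],[-1,0.014,0,0.003,0],[-1,0.021,0,0.005,0],[-1,0.028,0,0.008,0],[-1,0.028,0,0.008,0]]]'

```text
time_s: 19.6
tcp_pos: [0.4865, -0.0579, 0.192]
eef_rot: [180.0, -0.0, -77.3]
contact_force: [-0.1, 1.9, 2.2]
gripper_width: 0.0007
gripper_force: 1.0
```

```bash
python3 bl.py
```

```text
t 19.6 tcp -65.5 -9.9 192.0 F [-0.1  1.9  2.2] cup 0.883
[[294.1, 233.8], [288.5, 231.9], [282.5, 229.8], [276.3, 227.7]] [[59, 8, 175], [67, 7, 184], [63, 7, 170], [51, 8, 180]] blue 0
```

Emit:
drive_tool --increments '[[[-1,0,0,0,0],[-1,0,0,0,0],[-1,0,0,0,0],[-1,0,0,0,0]]]'

```text
time_s: 20.15
tcp_pos: [0.4864, -0.0578, 0.1921]
eef_rot: [180.0, 0.0, -77.3]
contact_force: [0.5, 1.4, 0.6]
gripper_width: 0.0004
gripper_force: 1.1
```

```bash
python3 bl.py pics/c3.png
```

```text
t 20.15 tcp -65.5 -9.8 192.1 F [0.5 1.4 0.6] cup 0.883
[[294.1, 233.8], [288.4, 231.9], [282.5, 229.9], [276.3, 227.7]] [[26, 14, 164], [35, 11, 176], [63, 6, 171], [52, 8, 179]] blue 0
```

View pics/c3.png

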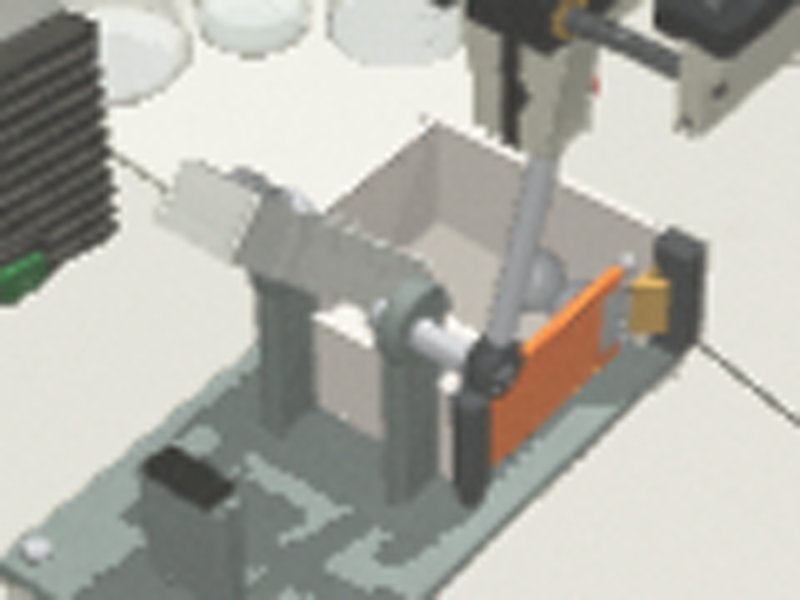

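Ball 2 has left the cup: two balls remain at the rear, crop (245,180) and (290,200). A second grey patch sits beside ball 1 in the bay at (590,295), and the gate is still latched. I'll hold, then let the cup back down gently.

Emit:
drive_tool --increments '[[[-1,0,0,0,0],[-1,0,0,0,0],[-1,0,0,0,0],[-1,0,0,0,0],[-1,0,0,0,0]]]'

```text
time_s: 20.82
tcp_pos: [0.4864, -0.0578, 0.1921]
eef_rot: [180.0, 0.0, -77.3]
contact_force: [-0.1, 1.5, 1.1]
gripper_width: 0.0002
gripper_force: 1.1
```

Emit:
drive_tool --increments '[[[-1,0,0,0,0],[-1,0,0,0,0],[-1,0,0,0,0],[-1,0,0,0,0],[-1,0,0,0,0]]]'

```text
time_s: 21.45
tcp_pos: [0.4865, -0.0578, 0.1921]
eef_rot: [-180.0, -0.0, -77.3]
contact_force: [0.9, 2.1, 0.8]
gripper_width: 0.0005
gripper_force: 1.1
```

```bash
python3 bl.py
```

```text
t 21.45 tcp -65.5 -9.8 192.1 F [0.9 2.1 0.8] cup 0.883
[[294.1, 233.8], [288.4, 231.9], [282.5, 229.9], [276.3, 227.7]] [[26, 14, 164], [33, 11, 176], [62, 7, 171], [51, 8, 179]] blue 0
```

Emit:
drive_tool --increments '[[[-1,-0.03,0,-0.01,0],[-1,-0.07,0,-0.02,0],[-1,-0.11,0,-0.03,0],[-1,-0.15,0,-0.035,0],[-1,-0.2,0,-0.04,0]]]'

```text
time_s: 22.12
tcp_pos: [0.4809, -0.0341, 0.1968]
eef_rot: [180.0, 0.0, -77.3]
contact_force: [0.7, 2.5, -1.4]
gripper_width: 0.0004
gripper_force: 1.1
```

Emit:
drive_tool --increments '[[[-1,-0.04,0,0,0],[-1,-0.08,0,0,0],[-1,-0.12,0,0,0],[-1,-0.16,0,0,0],[-1,-0.2,0,0.005,0]]]'

```text
time_s: 22.75
tcp_pos: [0.4759, -0.0107, 0.1963]
eef_rot: [-180.0, -0.0, -77.3]
contact_force: [-0.0, 2.1, -0.7]
gripper_width: 0.0008
gripper_force: 1.0
```

Emit:
drive_tool --increments '[[[-1,-0.04,0,0.01,0],[-1,-0.08,0,0.02,0],[-1,-0.12,0,0.03,0],[-1,-0.16,0,0.045,0],[-1,-0.2,0,0.06,0]]]'

```text
time_s: 23.38
tcp_pos: [0.4705, 0.0127, 0.1889]
eef_rot: [180.0, -0.0, -77.3]
contact_force: [-0.7, 2.5, -0.4]
gripper_width: 0.0009
gripper_force: 0.9
```

Emit:
drive_tool --increments '[[[-1,-0.03,0,0.015,0],[-1,-0.06,0,0.03,0],[-1,-0.1,0,0.045,0],[-1,-0.14,0,0.05,0],[-1,-0.18,0,0.05,0]]]'

```text
time_s: 24.0
tcp_pos: [0.4658, 0.0336, 0.1832]
eef_rot: [180.0, -0.0, -77.3]
contact_force: [0.0, -0.2, -0.2]
gripper_width: 0.0007
gripper_force: 0.0
```

Emit:
drive_tool --increments '[[[-1,-0.1,0,0,0],[-1,-0.25,0,0,0],[-1,-0.4,0,0,0],[-1,-0.4,0,-0.3,0],[-1,-0.4,0,-0.6,0]]]'

```text
time_s: 24.62
tcp_pos: [0.4549, 0.0807, 0.256]
eef_rot: [180.0, -0.0, -77.2]
contact_force: [0.9, -0.3, 0.4]
gripper_width: 0.0005
gripper_force: 0.0
```

Emit:
drive_tool --increments '[[[-1,0,0.4,0,0],[-1,0,0.8,0,0],[-1,0,0.8,0,0],[-1,0,0.8,0,0],[-1,0,0.8,0,0]]]'

```text
time_s: 25.25
tcp_pos: [0.3622, 0.0595, 0.2551]
eef_rot: [180.0, -0.0, -77.3]
contact_force: [-0.6, 0.2, -0.2]
gripper_width: 0.0006
gripper_force: 0.0
```

```bash
python3 go.py
python3 - <<'E'
from h import *
s=capture("scene");t=capture("top")
a=cen(mask(s,(0,150,80),(6,255,255),(280,215,350,260)));print(a)
a=cen(mask(t,(0,150,80),(6,255,255),(240,230,300,275)));print(a)
cv2.imwrite("pics/f.png",np.hstack([cv2.resize(t[190:290,210:370],(400,300),interpolation=cv2.INTER_CUBIC),cv2.resize(s[200:290,240:360],(400,300),interpolation=cv2.INTER_CUBIC)])[:,:,::-1])
E
```

```text
t 25.25 st pos [-160.9  132.   255.1] yaw -77.3 F [-0.6  0.2 -0.2]
(array([296.80701754, 237.21052632]), 57)
(array([260.54347826, 258.45652174]), 92)
```

View pics/f.png

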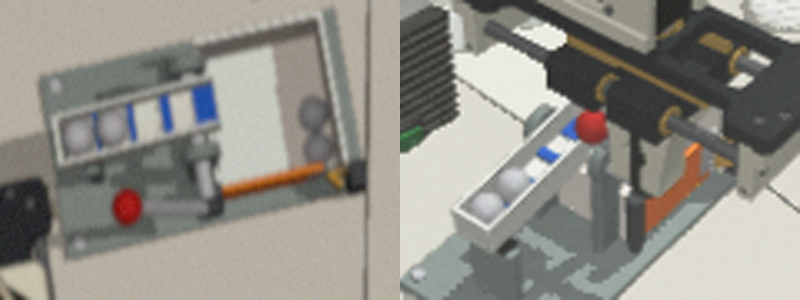

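In the top view, two balls are in the bay (312,113) and (317,148), and two are in their cup seats (78,135) and (112,127). The knob is back at its starting pixel, the gate is latched, and the arm is clear of everything.

```bash
python3 -c "
from plant import job
print(job.close_job())"
```

```text
the job is handed in; nothing more can be done
None
```

The job is handed in, with no verdict returned: the last pictures show the gate latched, two balls in the bay, two still in the cup, and the cup back on its rest; the bottle, tape roll and petri dish were never approached.

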